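# Fetch the bearing from behind the dust caps

## Robot

A 6-joint arm with a two-finger parallel gripper is mounted at the origin on the work surface. World frame = base frame: x ahead of the robot, y to its left, z up, the work surface at z = 0. Lengths are in mm, angles in rad, forces in N, time in s.
With the tool pointing down it reaches from about 350 to 775 mm from the base axis. Payload 7.3 kg.
Tool frame: the origin (TCP) lies midway between the tips of the shut fingers; the grasp point (between the pads) lies 19 mm behind it; z points along the fingers, y is the line along which they close (so a half turn about z gives the same grasp; the last joint's range is limited). The gripper opens to 92 mm and grips with 3 to 60 N. Pads are 19 mm wide; open, the fingers measure 130 mm over their backs; the gripper's body (75 mm by 190 mm) begins 47 mm behind the grasp point.
Start: joints at [1.032, 0.342, 1.524, -0, 1.275, -0.146], TCP at [200.945, 485.042, 226.741] pointing down, gripper open.
Joint ranges: [-2.53, 2.53], [-0.77, 2.02], [0.04, 2.7], [-1, 4.14], [0.28, 2.66], [-3.11, 3.11]. Speed limits (rad/s): [2.57, 2.57, 3.14, 3.14, 3.14, 3.14].

## Interface

Orientations are given as [roll, pitch, yaw] about the fixed x, y, z axes, in that order (R = Rz(yaw) Ry(pitch) Rx(roll)).
In Python, from plant import bot gives the robot as it stands. The module is installed in compiled form; this text tells all that it offers.
- The arm moves only by the shell command python3 -m crank 'ROWS' [OPENING]. ROWS is JSON, a list of rows, each a list of 6 numbers: the shift along the tool's x, y, z in m, then the turn, a rotation vector about the tool's x, y, z in rad. In form: [[dx, dy, dz, wx, wy, wz], ...]. A call has 1 to 5 rows; each row shifts and turns the commanded pose from where the row before left it, along the tool's axes as they then stand; what a row does not reach is not made up. A row lasts 1/8 s, in which the tool goes at most 62.5 mm and 10.7 degrees, less where a joint would pass 70% of its speed; a pose out of reach is approached as far as the arm can. A call is refused whole if a number of a shift passes 0.0625 or a number of a turn 0.188, either way. A call with a gripper value outside its range is refused whole. OPENING is the opening in per cent of the stroke, from 0 (shut) to 100 (fully open), set as the call begins (- or left out, the last holds). The fingers move at their own pace and stop on an object; the grip force is fixed at half the most. Time passes only in rows, so rows that do not move let the fingers close. It gives the time, the measured TCP pose, the force, the opening and the grip force at its end, in the units of the state.
- bot.get_obs(): the state, without advancing time (a new reading comes with each control period).
- bot.capture(name): name is "side" or "top"; returns a dict with "color" (384x512x3 uint8, blue, green, red), "fov_y" (degrees; the focal length in pixels is half the picture's height over the tangent of half this angle, whatever the lens; pixels are square), "cx", "cy" (the principal point, pixels), "k1" (the pictures are not rectified: a ray, as slopes to the right and down, at radius r is drawn at 1 + k1 r^2 times it, then the intrinsics apply), "extrinsics" (4x4, takes a point from world to camera coordinates). Camera axes: x right, y up, looking along -z (the intrinsics and any distortion apply to the point x, -y, -z); pixel columns grow to the right and rows downward; lengths in mm; the calibration is good to about 2 mm. A picture is of the moment at which its call begins. There is no depth.
- bot.close_job(): hands the job in; it is judged then, once.
The state is a dict: "time": time; "joint_positions": joint angles; "dq": joint speeds; "tau": joint torques, N m; "tool_pos": TCP position; "tcp_rot": TCP orientation; "contact_force": force on the tool from outside, world axes, zero at the start; "moment": the same for the moment, N m; "grip_width": finger opening in mm; "finger_force": force on a finger pad.
Only numpy, scipy, OpenCV 4.12 (cv2) and the standard library are available. Lean on these libraries where they do the work, as an engineer would, in place of code of your own. Each camera call takes 0.05 s, during which the arm holds its last target. There are 200 camera calls.

## Task

The ball bearing stands at the back of the black kit board, behind two domed dust caps that lie open side up. First move the red cap to the middle of the round green mat and nest the blue cap inside it; with both parked there, take the bearing out and set it down flat over the steel pin of the yellow fixture. Then put the blue cap and after it the red cap back, open side up, in the middle of the disc of its own colour; let go of everything, and do not disturb the spray bottle or the ratchet.

Things in the scene. Friction and masses are not known exactly. Their poses are not given: they have to be found in the camera images.
- cap_red: Larger dust cap, red plastic, a round domed bowl lying dome down with its open mouth up; 66 mm across at the rim, 32 mm high, wall 4 mm, inner floor 4 mm above the underside; 63 mm across at 17 mm height and narrower below; flat foot 34 mm across; about 60 g. Starts centred on the red disc. Origin: centre of the underside, z up.
- cap_blue: Smaller dust cap, blue plastic, same kind, mouth up; 53 mm across at the rim, 46 mm high, wall 4 mm; 49 mm across at 17 mm height, foot 28 mm; about 50 g. Starts centred on the blue disc. Fits inside the red cap with about 4 mm of play all round; nested, its underside is 4 mm above the red cap's underside and its rim stands 18 mm above the red rim. Origin: centre of the underside, z up.
- bearing: Steel ball bearing (ring with visible balls) lying flat on the kit board behind the two caps; outside 52 mm, bore 28 mm, 22 mm high, about 200 g. An upright aluminium cheek stands 9 mm off it on the board's left and right, so take it with the fingers along the board's x axis (front and back), which is free once the caps are gone. Origin: centre of the underside, z up.
- tray: Kit board: fixed black plate 180 x 190 mm (x by y), 12 mm thick. Origin: centre of its underside; x points away from the robot. Discs at x -20, y +-39 mm (colours swap), bearing at x +30, y 0, cheeks at x 17 to 43, y +-35 to 41 mm, tops 38 mm above the table. Grip a cap on a slant: closing at 45 degrees to the board's x, far finger to the outer side, clears its neighbours.
- seat_red: Red disc fixed on the kit board, 76 mm across, 4 mm thick, home of the red cap. Origin: centre of its underside (12 mm above the table); the cap stands 4 mm above it.
- seat_blue: Blue disc fixed on the kit board, 76 mm across, 4 mm thick, home of the blue cap. Origin: centre of its underside (12 mm above the table); the cap stands 4 mm above it.
- mat: Round green mat fixed on the table to one side of the kit board, 110 mm across, 4 mm thick: where the caps are parked. Origin: centre of its underside, on the table.
- post: Fixture: fixed yellow disc, 92 mm across, 12 mm thick, with a steel pin in its middle, 18 mm thick at the foot, tapering to 10 mm at its top 40 mm above the table. The bearing goes over the pin and lies flat on the disc, 12 mm above the table. Origin: centre of its underside, on the table.
- bottle: Bystander: white spray bottle with blue trigger, 68 mm across, 198 mm tall, upright beyond the kit board, on the left. Leave alone. Origin: centre of the underside.
- ratchet: Bystander: ratchet with black handle lying beyond the kit board, about 180 mm long along its x axis, 40 mm high at the socket, which is at x = +70 mm. Leave alone. Origin: on the underside near the middle.
There are look-alikes about, which are no part of the job. Leave any brown or white look-alike of the cap_blue alone.

How it is judged (in metres and radians):
On the way, in this order (a step that is already met when the one before it is completed fails the run):
1. red cap set down on the green mat, open side up, the bearing not yet moved (horizontal distance between cap_red and mat below 0.03 m and z of cap_red in the frame of mat between 0.002 and 0.007 m and angle between cap_red's own z axis and vertical below 0.12 rad and linear speed of cap_red below 0.02 m/s and angular speed of cap_red below 0.3 rad/s and contact force between cap_red and the fingers below 0.05 N and distance of bearing from where it was at the start of the episode below 0.012 m), for 0.2 s.
2. blue cap nested in the red cap on the mat, the bearing not yet moved (horizontal distance between cap_red and mat below 0.03 m and z of cap_red in the frame of mat between 0.002 and 0.007 m and angle between each of cap_red, cap_blue's own z axis and vertical below 0.12 rad and horizontal distance between cap_blue and cap_red below 0.009 m and z of cap_blue in the frame of cap_red between 0.001 and 0.009 m and linear speed of cap_blue below 0.02 m/s and angular speed of cap_blue below 0.3 rad/s and contact force between cap_blue and the fingers below 0.05 N and distance of bearing from where it was at the start of the episode below 0.012 m), for 0.2 s.
3. bearing flat over the pin of the yellow fixture, both caps still parked (horizontal distance between bearing and post below 0.008 m and z of bearing in the frame of post between 0.01 and 0.015 m and angle between each of bearing, cap_red, cap_blue's own z axis and vertical below 0.12 rad and horizontal distance between cap_red and mat below 0.03 m and z of cap_red in the frame of mat between 0.002 and 0.007 m and horizontal distance between cap_blue and cap_red below 0.009 m and z of cap_blue in the frame of cap_red between 0.001 and 0.009 m and linear speed of bearing below 0.02 m/s and angular speed of bearing below 0.3 rad/s and contact force between bearing and the fingers below 0.05 N), for 0.2 s.
4. blue cap back on the blue disc, the red cap still on the mat (horizontal distance between cap_blue and seat_blue below 0.013 m and z of cap_blue in the frame of seat_blue between 0.002 and 0.007 m and angle between each of cap_blue, cap_red, bearing's own z axis and vertical below 0.12 rad and horizontal distance between cap_red and mat below 0.033 m and z of cap_red in the frame of mat between 0.002 and 0.007 m and horizontal distance between bearing and post below 0.008 m and z of bearing in the frame of post between 0.01 and 0.015 m and linear speed of cap_blue below 0.02 m/s and angular speed of cap_blue below 0.3 rad/s and contact force between cap_blue and the fingers below 0.05 N), for 0.2 s.
At the end, for the whole second after the job is handed in: The bearing lies flat over the pin on the yellow fixture (within 8 mm of its centre, down on the disc); the red cap stands on the red disc and the blue cap on the blue disc, each open side up and within 13 mm of the centre; all released and at rest (horizontal distance between bearing and post below 0.008 m and z of bearing in the frame of post between 0.01 and 0.015 m and angle between each of bearing, cap_blue, cap_red's own z axis and vertical below 0.12 rad and horizontal distance between cap_blue and seat_blue below 0.013 m and z of cap_blue in the frame of seat_blue between 0.002 and 0.007 m and horizontal distance between cap_red and seat_red below 0.013 m and z of cap_red in the frame of seat_red between 0.002 and 0.007 m and linear speed of each of cap_red, cap_blue, bearing below 0.02 m/s and angular speed of each of cap_red, cap_blue, bearing below 0.3 rad/s and contact force between each of cap_red, cap_blue, bearing and the fingers below 0.05 N); the robot touches nothing.
It fails at once if spray bottle disturbed (moved over 20 mm or tipped) (distance of bottle from where it was at the start of the episode above 0.02 m or angle between bottle's own z axis and vertical above 0.3 rad).
It fails at once if ratchet disturbed (moved over 20 mm) (distance of ratchet from where it was at the start of the episode above 0.02 m).
It fails at once if a cap tipped over (angle between any of cap_red, cap_blue's own z axis and vertical above 1 rad).
It also fails if it takes over 120 s, if anything falls off the work surface, if the arm or the gripper's body presses on something with over 40 N, if the wrist force passes 120 N, or if a joint passes its speed limit or range.

## Working session

There is one attempt and no reset: what is moved stays moved. The work goes in short steps, Python scripts to look and compute and a shell command to move; the robot and the scene stay as the last step left them, time stands still between calls to the robot, and variables do not carry over. Pictures are saved under pics/ and viewed, at most 15 in all, crops included, and the job is handed in when it is done.

```bash
mkdir -p pics; cat > h.py <<'E'
import numpy as np, cv2
from plant import bot
def cap(n,save=None):
    c=bot.capture(n); 
    if save: cv2.imwrite('pics/'+save,c['color'])
    return c
def ray(c,u,v):
    f=192/np.tan(np.radians(c['fov_y'])/2)
    K=np.array([[f,0,c['cx']],[0,f,c['cy']],[0,0,1]])
    p=cv2.undistortPoints(np.array([[[u,v]]],float),K,np.array([c['k1'],0,0,0,0.]))[0,0]
    E=np.array(c['extrinsics']);R=E[:3,:3];o=-R.T@E[:3,3]
    return o,R.T@np.array([p[0],-p[1],-1])
def onz(c,u,v,z):
    o,d=ray(c,u,v);return o+d*(z-o[2])/d[2]
def proj(c,P):
    f=192/np.tan(np.radians(c['fov_y'])/2)
    E=np.array(c['extrinsics']);q=E[:3,:3]@np.array(P,float)+E[:3,3]
    x,y=q[0]/-q[2],-q[1]/-q[2];s=1+c['k1']*(x*x+y*y)
    return np.array([f*x*s+c['cx'],f*y*s+c['cy']])
E
python3 - <<'E'
from h import *
for n in('top','side'):
    c=cap(n,n+'0.png');print(n,c['fov_y'],c['cx'],c['cy'],c['k1'],np.round(ray(c,256,192),2))
o=bot.get_obs();print({k:np.round(v,3) for k,v in o.items()})
E
```

```text
top 55.27018867556586 254.1174588250804 190.69884877991726 -0.013761480761603521 [[ 4.2873e+02 -1.3150e+01  8.0488e+02]
 [ 1.8000e-01 -2.0000e-02 -9.8000e-01]]
side 54.69320624993205 255.50872299563588 189.7375878366854 -0.05858637371066302 [[ 151.15 -499.95  535.52]
 [   0.54    0.57   -0.61]]
{'time': np.float64(0.1), 'joint_positions': array([ 1.032,  0.343,  1.525,  0.   ,  1.275, -0.146]), 'dq': array([-0.   , -0.002, -0.002, -0.001,  0.   , -0.002]), 'tau': array([ 1.0000e-03, -4.3201e+01, -2.4469e+01,  7.2000e-02,  5.3000e-02,
       -0.0000e+00]), 'tool_pos': array([200.741, 484.703, 226.124]), 'tcp_rot': array([-3.14 , -0.   ,  2.749]), 'contact_force': array([-0.   ,  0.073, -0.319]), 'moment': array([ 0.054, -0.048,  0.019]), 'finger_force': np.float64(0.0), 'grip_width': np.float64(91.869)}
```

View pics/top0.png

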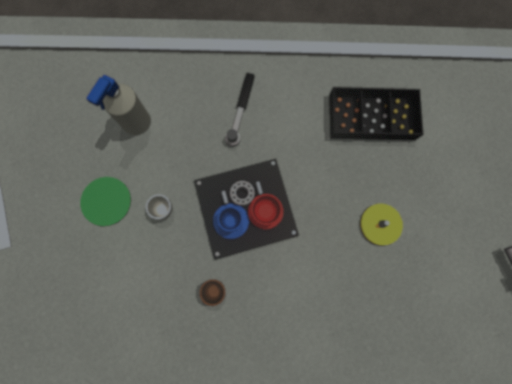

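View pics/side0.png

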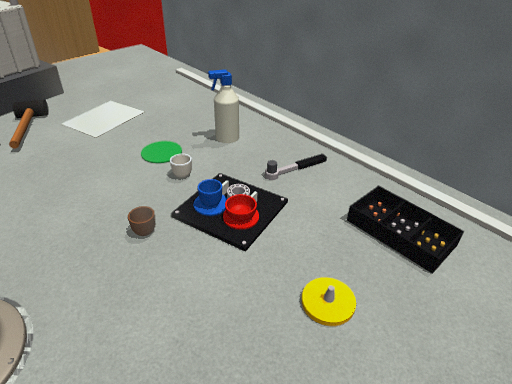

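Top view: green mat (106,202), yellow post (382,224), board centre (246,209), blue cap (231,221), red cap (266,211), bearing (242,193). The look-alikes are the white cup (158,208) and the brown cup (212,292). Next I measure positions and save an enlarged crop to confirm.

```bash
cat > m.py <<'E'
from h import *
c=cap('top');im=c['color'];hsv=cv2.cvtColor(im,cv2.COLOR_BGR2HSV)
def blob(m,roi):
    k=np.zeros_like(m);x0,y0,x1,y1=roi;k[y0:y1,x0:x1]=m[y0:y1,x0:x1]
    cs=cv2.findContours(k,cv2.RETR_EXTERNAL,cv2.CHAIN_APPROX_NONE)[0]
    return max(cs,key=cv2.contourArea)
def onpts(cn,z): return np.array([onz(c,u,v,z)[:2] for u,v in cn.reshape(-1,2)],np.float32)
def circ(n,cn,z):
    p=onpts(cn,z);e=cv2.fitEllipse(p);print(n,np.round(e[0],1),np.round(e[1],1))
    return np.array(e[0])
g=cv2.inRange(hsv,(45,90,50),(75,255,255));mat=circ('mat',blob(g,(70,160,145,240)),4)
y=cv2.inRange(hsv,(22,120,80),(38,255,255));post=circ('post',blob(y,(340,190,420,260)),12)
b=cv2.inRange(hsv,(100,120,40),(130,255,255));circ('bluedisc/rim',blob(b,(205,195,255,245)),16)
r=cv2.inRange(hsv,(0,120,60),(8,255,255))|cv2.inRange(hsv,(172,120,60),(180,255,255));circ('reddisc/rim',blob(r,(240,185,295,240)),16)
cn=blob(((hsv[...,2]<75)|(hsv[...,1]>120)).astype(np.uint8)*255,(185,150,305,265))
p=onpts(cv2.convexHull(cn),12);R=cv2.minAreaRect(p);print('board',R)
# bearing on top
k=cv2.inRange(hsv[155:230,190:300],(0,0,100),(180,70,255))
q=np.array([onz(c,u,v,34)[:2] for u,v in [(242,193)]]);print('bearing',q)
sc=cv2.resize(im[150:270,180:310],None,fx=5,fy=5,interpolation=cv2.INTER_CUBIC);cv2.imwrite('pics/crop1.png',sc[:600,:])
E
python3 m.py
```

```text
mat [551.5 299.3] [105.3 105.9]
post [ 509.8 -306.1] [87.2 89.2]
bluedisc/rim [511.3  21.8] [72.2 75.2]
reddisc/rim [533.6 -52.8] [74.5 75.1]
board ((540.8175659179688, -8.7156982421875), (179.5703887939453, 190.20748901367188), 16.66629981994629)
bearing [[568.90399018  -1.53513928]]
```

View pics/crop1.png

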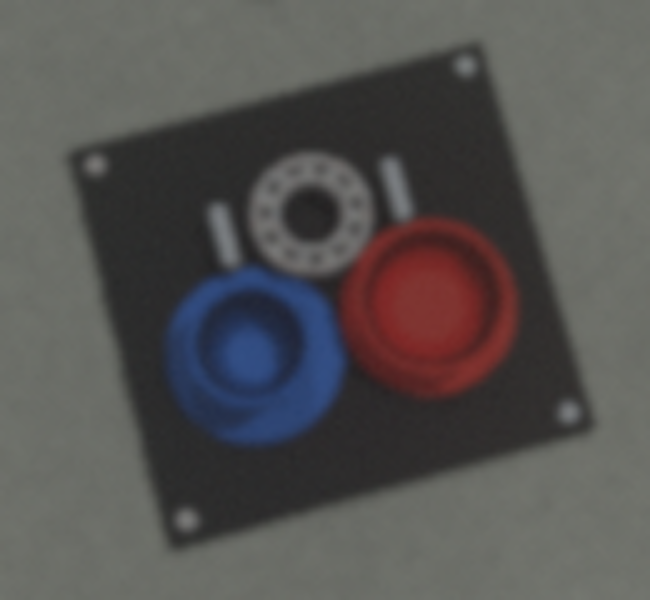

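The crop confirms one blue and one red cap in front of the bearing, with board yaw +16.7° agreeing with both disc positions to about 1 mm. Now a planning helper that prints the distances still to go in tool axes.

```bash
cat > go.py <<'E'
import sys; from h import *
# go.py x y z yawdeg : tool-axis turn, then shift after turn (mm)
from scipy.spatial.transform import Rotation as Ro
x,y,z,w=map(float,sys.argv[1:]);o=bot.get_obs();p=np.array(o['tool_pos']);R=Ro.from_euler('xyz',o['tcp_rot'])
T=Ro.from_euler('xyz',[np.pi,0,np.radians(w)])
print('t',round(float(o['time']),2),'at',np.round(p,1),'turn(tool)',np.round((R.inv()*T).as_rotvec(),3),'shift after turn',np.round(T.inv().apply(np.array([x,y,z])-p),1))
E
python3 go.py 533.2 -52.3 110 61.7
python3 -c "
from h import *
c=cap('top')
print('white',onz(c,158,208,46),'bottle base',onz(c,140,127,0))"
Z='[0,0,0,0,0,0.167]'
python3 -m crank '[[0,0,0,0,0,0.167],[0,0,0,0,0,0.167],[0,0,0,0,0,0.167],[0,0,0,0,0,0.167],[0,0,0,0,0,0.167]]' 100
python3 -m crank '[[0,0,0,0,0,0.167],[0,0,0,0,0,0.167],[0,0,0,0,0,0.167],[0,0,0,0,0,0.167],[0,0,0,0,0,0.167]]'
python3 go.py 533.2 -52.3 110 61.7
```

```text
t 0.15 at [200.8 484.8 226.2] turn(tool) [-1.000e-03  1.000e-03  1.672e+00] shift after turn [-315.3  547.3  116.2]
white [531.82318067 172.10616922  46.        ] bottle base [724.88272054 236.45721715   0.        ]
time: 0.82
tool_pos: [200.9, 484.9, 226.5]
tcp_rot: [-3.141, 0.0, 1.908]
contact_force: [-0.8, 1.2, 0.2]
grip_width: 91.3
finger_force: 0.0
time: 1.45
tool_pos: [200.9, 484.9, 226.5]
tcp_rot: [-3.142, 0.0, 1.073]
contact_force: [-0.8, 0.4, -0.5]
grip_width: 91.4
finger_force: 0.0
t 1.45 at [200.9 484.9 226.5] turn(tool) [-0.     0.    -0.004] shift after turn [-315.5  547.3  116.5]
```

```bash
python3 -m crank '[[-0.021,0.0365,0,0,0,0],[-0.021,0.0365,0,0,0,0],[-0.021,0.0365,0,0,0,0],[-0.021,0.0365,0,0,0,0],[-0.021,0.0365,0,0,0,0]]' >/dev/null
python3 -m crank '[[-0.021,0.0365,0,0,0,0],[-0.021,0.0365,0,0,0,0],[-0.021,0.0365,0,0,0,0],[-0.021,0.0365,0,0,0,0],[-0.021,0.0365,0,0,0,0]]' >/dev/null
python3 -m crank '[[-0.021,0.0365,0.02,0,0,0],[-0.021,0.0365,0.02,0,0,0],[-0.021,0.0365,0.02,0,0,0],[-0.021,0.0365,0.02,0,0,0],[-0.021,0.0365,0.02,0,0,0]]'
python3 go.py 533.2 -52.3 20 61.7
```

```text
time: 3.32
tool_pos: [535.3, -52.5, 125.9]
tcp_rot: [-3.141, -0.0, 1.079]
contact_force: [0.2, 1.2, 0.6]
grip_width: 91.5
finger_force: 0.0
t 3.33 at [535.3 -52.5 125.9] turn(tool) [-0.    -0.     0.002] shift after turn [ -0.8  -1.9 105.9]
```

```bash
python3 -m crank '[[-0.001,-0.002,0.026,0,0,0],[0,0,0.026,0,0,0],[0,0,0.02,0,0,0],[0,0,0.017,0,0,0],[0,0,0.017,0,0,0]]'
python3 -m crank '[[0,0,0,0,0,0],[0,0,0,0,0,0],[0,0,0,0,0,0],[0,0,0,0,0,0],[0,0,0,0,0,0]]' 0
python3 -m crank '[[0,0,0,0,0,0],[0,0,0,0,0,0],[0,0,-0.01,0,0,0],[0,0,-0.01,0,0,0],[0,0,-0.02,0,0,0]]'
python3 -c "
from h import *
c=cap('side')
cv2.imwrite('pics/s1.png',cv2.resize(c['color'][100:300,130:330],None,fx=3,fy=3))"
```

```text
time: 3.95
tool_pos: [532.4, -51.1, 19.9]
tcp_rot: [-3.141, 0.0, 1.079]
contact_force: [-0.4, 0.8, -0.8]
grip_width: 91.7
finger_force: 0.0
time: 4.58
tool_pos: [532.9, -51.3, 21.5]
tcp_rot: [3.14, -0.0, 1.079]
contact_force: [-0.4, -0.2, 5.7]
grip_width: 63.7
finger_force: 29.6
time: 5.2
tool_pos: [532.0, -51.0, 61.0]
tcp_rot: [-3.14, 0.0, 1.079]
contact_force: [1.1, 0.1, -0.4]
grip_width: 63.4
finger_force: 29.6
```

View pics/s1.png

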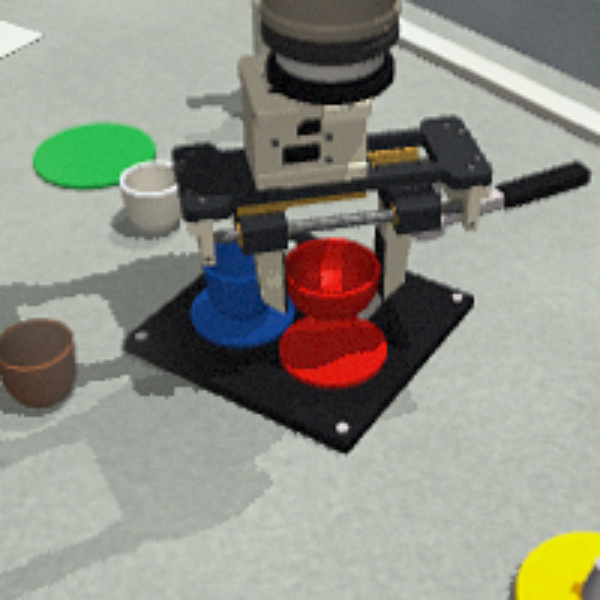

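```bash
python3 -m crank '[[0,0,-0.03,0,0,0],[0,0,-0.03,0,0,0],[0,0,-0.03,0,0,-0.157],[0,0,0,0,0,-0.157],[0,0,0,0,0,-0.157]]'>/dev/null
python3 -m crank '[[0,0,0,0,0,-0.157],[0,0,0,0,0,-0.157],[0,0,0,0,0,-0.157],[0,0,0,0,0,-0.157],[0,0,0,0,0,-0.157]]'>/dev/null
python3 -m crank '[[0,0,0,0,0,-0.157],[0,0,0,0,0,-0.157],[0,0,0,0,0,0]]'
python3 go.py 551.5 299.3 10 151.7
```

```text
time: 6.88
tool_pos: [532.4, -51.1, 150.8]
tcp_rot: [3.141, 0.0, 2.647]
contact_force: [0.1, 0.3, -0.1]
grip_width: 63.4
finger_force: 29.6
t 6.88 at [532.4 -51.1 150.8] turn(tool) [ 0.  0. -0.] shift after turn [149.3 317.6 140.8]
```

```bash
python3 -m crank '[[0.0166,0.0353,0,0,0,0],[0.0166,0.0353,0,0,0,0],[0.0166,0.0353,0,0,0,0],[0.0166,0.0353,0,0,0,0],[0.0166,0.0353,0,0,0,0]]'>/dev/null
python3 -m crank '[[0.0166,0.0353,0,0,0,0],[0.0166,0.0353,0,0,0,0],[0.0166,0.0353,0,0,0,0],[0.0166,0.0353,0,0,0,0],[0,0,0.03,0,0,0]]'>/dev/null
python3 -m crank '[[0,0,0.03,0,0,0],[0,0,0.03,0,0,0],[0,0,0.025,0,0,0],[0,0,0.015,0,0,0],[0,0,0,0,0,0]]'
python3 go.py 551.5 299.3 10 151.7
```

```text
time: 8.75
tool_pos: [550.6, 299.2, 19.8]
tcp_rot: [-3.14, -0.001, 2.647]
contact_force: [0.3, 0.6, -0.6]
grip_width: 63.7
finger_force: 29.6
t 8.75 at [550.6 299.2  19.8] turn(tool) [-0.001 -0.001 -0.   ] shift after turn [-0.8  0.5  9.8]
```

```bash
python3 -m crank '[[0,0,0.004,0,0,0],[0,0,0.004,0,0,0],[0,0,0,0,0,0]]'
python3 -m crank '[[0,0,0.002,0,0,0],[0,0,0,0,0,0]]'
python3 -c "
from h import *
c=cap('side')
u,v=proj(c,[551,299,20]).astype(int);print(u,v)
cv2.imwrite('pics/s2.png',cv2.resize(c['color'][v-60:v+60,u-80:u+80],None,fx=5,fy=5))"
```

```text
time: 9.12
tool_pos: [551.2, 299.4, 12.9]
tcp_rot: [3.141, 0.0, 2.649]
contact_force: [0.6, 0.3, -1.3]
grip_width: 63.8
finger_force: 29.6
time: 9.38
tool_pos: [551.1, 299.4, 10.7]
tcp_rot: [3.142, -0.0, 2.649]
contact_force: [-0.4, -0.3, -0.9]
grip_width: 63.5
finger_force: 29.6
160 146
```

View pics/s2.png

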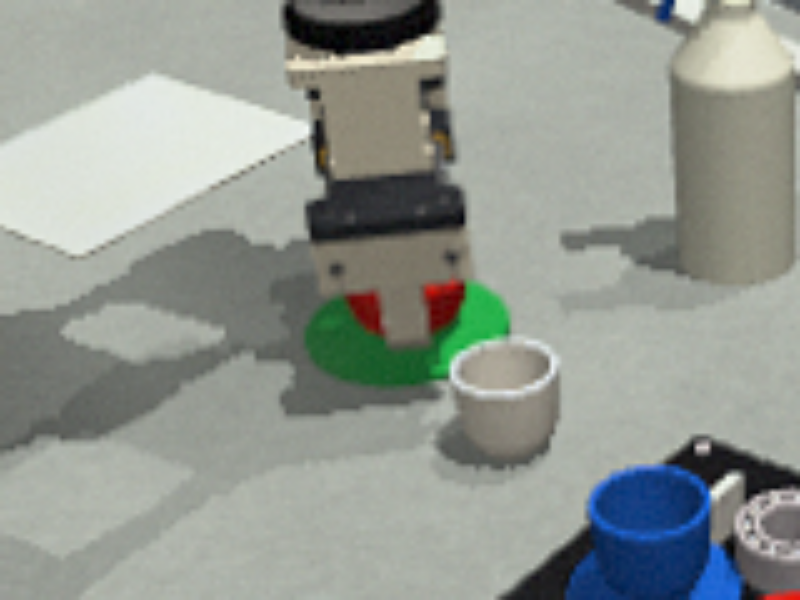

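The red cap hangs over the mat centre (crop 405,335), well clear of the white cup and the bottle. Lowering until it touches.

```bash
python3 -m crank '[[0,0,0.001,0,0,0],[0,0,0,0,0,0]]'|sed -n '2p;4p'
python3 -m crank '[[0,0,0.001,0,0,0],[0,0,0,0,0,0]]'|sed -n '2p;4p'
```

```text
tool_pos: [551.1, 299.4, 9.7]
contact_force: [0.4, 0.1, 0.4]
tool_pos: [551.2, 299.4, 9.5]
contact_force: [-1.9, -1.1, 4.4]
```

```bash
python3 -m crank '[[0,0,0,0,0,0],[0,0,0,0,0,0],[0,0,0,0,0,0],[0,0,0,0,0,0]]' 100|sed -n '2p;4,6p'
python3 -m crank '[[0,0,-0.02,0,0,0],[0,0,-0.04,0,0,0],[0,0,-0.04,0,0,0],[0,0,-0.04,0,0,0],[0,0,0,0,0,0]]' >/dev/null
python3 go.py 511 22.3 75 151.7
```

```text
tool_pos: [551.1, 299.4, 8.6]
contact_force: [0.0, -0.3, -0.3]
grip_width: 91.3
finger_force: 0.0
t 11.05 at [553.  300.2 152.6] turn(tool) [0.006 0.005 0.001] shift after turn [ -94.8 -264.6   77.6]
```

```bash
python3 -m crank '[[-0.0135,-0.0378,0,0,0,0],[-0.0135,-0.0378,0,0,0,0],[-0.0135,-0.0378,0,0,0,0],[-0.0135,-0.0378,0,0,0,0],[-0.0135,-0.0378,0,0,0,0]]'>/dev/null
python3 -m crank '[[-0.0135,-0.0378,0,0,0,0],[-0.0135,-0.0378,0,0,0,0],[0,0,0.03,0,0,0],[0,0,0.03,0,0,0],[0,0,0,0,0,0]]'|sed -n '1,3p'
cat > rc.py <<'E'
import sys
from h import *
c=cap('top');im=c['color'];h=cv2.cvtColor(im,cv2.COLOR_BGR2HSV)
z,col=float(sys.argv[1]),sys.argv[2];x,y=map(float,sys.argv[3:5])
m=cv2.inRange(h,(100,120,40),(130,255,255)) if col=='b' else cv2.inRange(h,(0,120,40),(8,255,255))|cv2.inRange(h,(172,120,40),(180,255,255))
u,v=proj(c,[x,y,z]).astype(int);k=np.zeros_like(m);k[v-28:v+28,u-28:u+28]=m[v-28:v+28,u-28:u+28]
cn=max(cv2.findContours(k,cv2.RETR_EXTERNAL,cv2.CHAIN_APPROX_NONE)[0],key=cv2.contourArea)
e=cv2.fitEllipse(np.array([onz(c,a,b,z)[:2] for a,b in cn.reshape(-1,2)],np.float32));print(np.round(e[:2],1))
E
python3 rc.py 36 r 551 299
python3 go.py 511 22.3 46.5 151.7
```

```text
time: 12.3
tool_pos: [507.1, 21.7, 86.3]
tcp_rot: [-3.139, -0.006, 2.648]
[[552.3 297.1]
 [ 60.4  63.3]]
t 12.35 at [508.4  21.7  87.8] turn(tool) [-0.001 -0.003  0.001] shift after turn [-2.   1.8 41.3]
```

```bash
python3 -m crank '[[-0.002,0.002,0.02,0,0,0],[0,0,0.015,0,0,0],[0,0,0.006,0,0,0],[0,0,0,0,0,0]]' | sed -n '2p;4p'
python3 -m crank '[[0,0,0,0,0,0],[0,0,0,0,0,0],[0,0,0,0,0,0],[0,0,0,0,0,0],[0,0,0,0,0,0]]' 0 | sed -n '2p;4,6p'
python3 -c "
from h import *
c=cap('side')
u,v=proj(c,[511,22,40]).astype(int)
cv2.imwrite('pics/s3.png',cv2.resize(c['color'][v-50:v+50,u-60:u+60],None,fx=5,fy=5))"
```

```text
tool_pos: [511.9, 22.5, 47.7]
contact_force: [-0.6, -0.3, 0.7]
tool_pos: [511.9, 22.3, 47.8]
contact_force: [0.1, -0.2, 1.0]
grip_width: 50.4
finger_force: 30.0
```

View pics/s3.png

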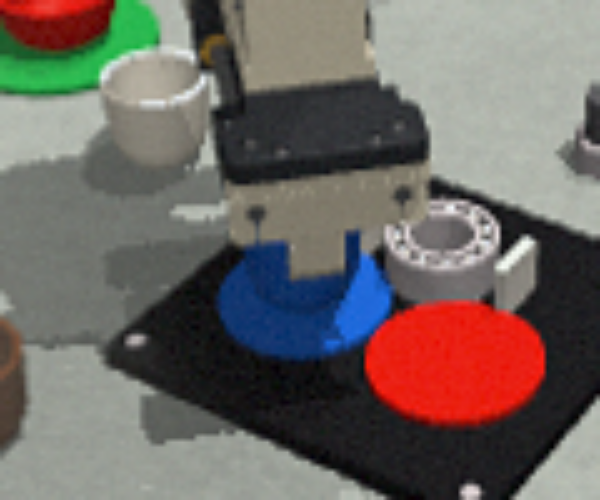

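The fingers hold the blue cap at crop (300,260). Lifting and carrying to the red cap.

```bash
python3 -m crank '[[0,0,-0.01,0,0,0],[0,0,-0.02,0,0,0],[0,0,-0.03,0,0,0],[0,0,-0.03,0,0,0],[0,0,-0.01,0,0,0]]' | sed -n '2p;4,6p'
python3 go.py 551.8 298.3 65 151.7
python3 -m crank '[[0.0138,0.0375,0,0,0,0],[0.0138,0.0375,0,0,0,0],[0.0138,0.0375,0,0,0,0],[0.0138,0.0375,0,0,0,0],[0.0138,0.0375,0,0,0,0]]' >/dev/null
python3 -m crank '[[0.0138,0.0375,0,0,0,0],[0.0138,0.0375,0,0,0,0],[0,0,0,0,0,0],[0,0,0,0,0,0]]' | sed -n '2p;4,6p'
python3 go.py 551.8 298.3 40 151.7
python3 rc.py 165 b 551 299
python3 -c "
from h import *
c=cap('side')
u,v=proj(c,[551,299,90]).astype(int)
cv2.imwrite('pics/s4.png',cv2.resize(c['color'][v-60:v+60,u-60:u+60],None,fx=5,fy=5))"
```

```text
tool_pos: [512.9, 22.4, 149.8]
contact_force: [-0.2, 0.3, -0.4]
grip_width: 50.7
finger_force: 30.0
t 14.15 at [512.9  22.4 149.8] turn(tool) [0.002 0.003 0.001] shift after turn [ 96.5 261.4  84.8]
tool_pos: [550.4, 298.8, 146.9]
contact_force: [-0.3, 0.3, -1.7]
grip_width: 50.7
finger_force: 30.0
t 15.28 at [550.4 298.8 146.9] turn(tool) [-0.002 -0.001  0.001] shift after turn [ -1.5   0.2 106.9]Traceback (most recent call last):
  File "rc.py", line 7, in <module>
    cn=max(cv2.findContours(k,cv2.RETR_EXTERNAL,cv2.CHAIN_APPROX_NONE)[0],key=cv2.contourArea)
ValueError: max() iterable argument is empty
```

View pics/s4.png

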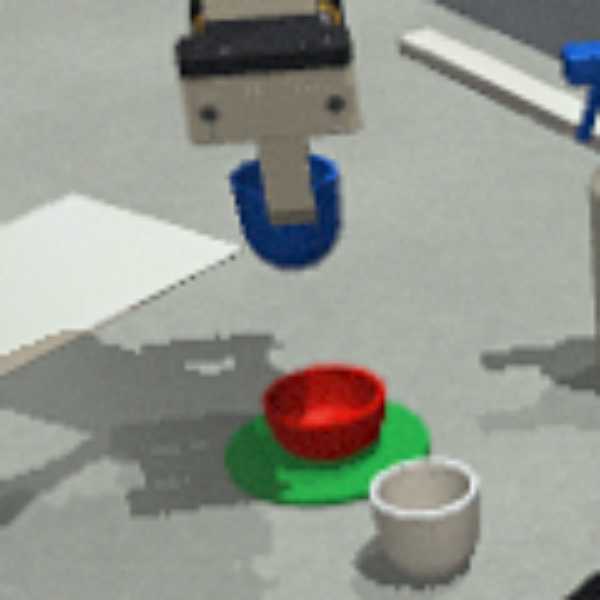

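```bash
python3 -c "
from h import *
c=cap('side')
u,v=proj(c,[551,299,90]).astype(int)
print('red rim centre',onz(c,u-60+325/5,v-60+394/5,36))"
python3 -m crank '[[-0.0015,0,0.02,0,0,0],[0,0,0.02,0,0,0],[0,0,0.02,0,0,0],[0,0,0.01,0,0,0],[0,0,0,0,0,0]]' | sed -n '2p'
python3 go.py 551.6 298.6 40 151.7
```

```text
red rim centre [554.48159503 297.9314435   36.        ]
tool_pos: [552.2, 298.1, 77.4]
t 16.05 at [552.2 298.1  77.4] turn(tool) [-0.001 -0.001  0.   ] shift after turn [ 0.8  0.2 37.4]
```

```bash
python3 -m crank '[[0,0,0.012,0,0,0],[0,0,0.012,0,0,0],[0,0,0.006,0,0,0],[0,0,0.003,0,0,0],[0,0,0,0,0,0]]' | sed -n '2p;4p'
python3 -m crank '[[0,0,0.002,0,0,0],[0,0,0,0,0,0]]' | sed -n '2p;4p'
```

```text
tool_pos: [552.3, 298.7, 44.6]
contact_force: [0.2, -0.1, -1.0]
tool_pos: [552.4, 298.7, 42.8]
contact_force: [0.0, -0.1, -1.2]
```

```bash
python3 -m crank '[[0,0,0.0015,0,0,0],[0,0,0,0,0,0]]' | sed -n '2p;4p'
python3 -m crank '[[0,0,0.001,0,0,0],[0,0,0,0,0,0]]' | sed -n '2p;4p'
```

```text
tool_pos: [552.3, 298.6, 41.2]
contact_force: [0.5, -0.5, -0.9]
tool_pos: [552.3, 298.6, 40.1]
contact_force: [-0.1, -0.9, -0.6]
```

```bash
python3 -m crank '[[0,0,0.001,0,0,0],[0,0,0,0,0,0]]' | sed -n '2p;4p'
python3 -m crank '[[0,0,0,0,0,0],[0,0,0,0,0,0],[0,0,0,0,0,0],[0,0,0,0,0,0]]' 100|sed -n '2p;4,6p'
python3 -m crank '[[0,0,-0.02,0,0,0],[0,0,-0.03,0,0,0],[0,0,-0.03,0,0,0],[0,0,-0.03,0,0,0],[0,0,0,0,0,0]]' >/dev/null
python3 -c "
from h import *
c=cap('side')
u,v=proj(c,[551,299,30]).astype(int)
cv2.imwrite('pics/s5.png',cv2.resize(c['color'][v-50:v+50,u-50:u+50],None,fx=5,fy=5))"
python3 go.py 569.2 -0.8 150 106.7
```

```text
tool_pos: [552.5, 298.7, 39.8]
contact_force: [-1.2, -1.7, 4.4]
tool_pos: [552.3, 298.7, 39.1]
contact_force: [-0.1, 0.8, 0.1]
grip_width: 85.9
finger_force: 0.0
t 18.85 at [552.7 298.8 149.9] turn(tool) [0.002 0.001 0.787] shift after turn [-2.917e+02 -7.030e+01 -1.000e-01]
```

View pics/s5.png

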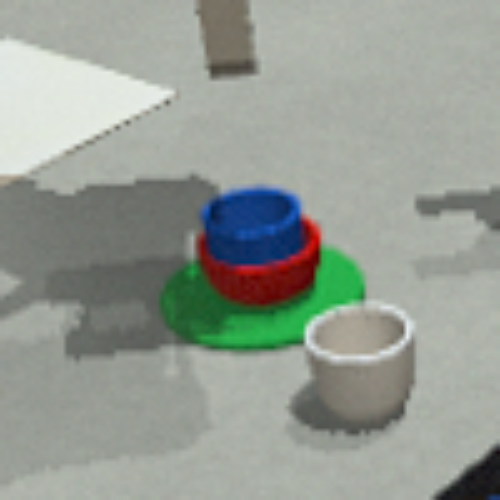

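The blue cap stands upright in the red one at crop (251,213), slightly to the left. I'll check its rim height across the two views.

```bash
cat > tri.py <<'E'
import sys
from h import *
x,y,z=map(float,sys.argv[1:4])
L=[]
for n in('top','side'):
    c=cap(n);h=cv2.cvtColor(c['color'],cv2.COLOR_BGR2HSV);m=cv2.inRange(h,(100,110,30),(130,255,255))
    u,v=proj(c,[x,y,z]).astype(int);k=np.zeros_like(m);k[v-18:v+18,u-18:u+18]=m[v-18:v+18,u-18:u+18]
    cn=max(cv2.findContours(k,cv2.RETR_EXTERNAL,cv2.CHAIN_APPROX_NONE)[0],key=cv2.contourArea).reshape(-1,2)
    a,b=cn.min(0),cn.max(0)
    print(n,a,b,[np.round(onz(c,(a[0]+b[0])/2,(a[1]+b[1])/2,zz),1) for zz in(54,)])
    # side: top edge of rim -> far rim point
    L.append((c,a,b))
for dx in (-1,1): pass
for (c,a,b) in L:
    for cand in(48,54,60):
        P=[proj(c,[x+26.5*np.cos(t),y+26.5*np.sin(t),cand]) for t in np.linspace(0,6.28,72)];P=np.array(P);print(cand,np.round(P.min(0),1),np.round(P.max(0),1))
E
python3 tri.py 551 298 54
```

```text
top [101 195] [109 208] [array([542.3, 279.8,  54. ])]
side [149 131] [168 145] [array([542.6, 286. ,  54. ])]
48 [ 84.9 185.2] [110.5 210.3]
54 [ 83.6 184.6] [109.5 209.9]
60 [ 82.3 184. ] [108.4 209.5]
48 [149.  132.4] [169.4 142.3]
54 [148.7 130.4] [169.1 140.3]
60 [148.3 128.4] [168.9 138.3]
```

```bash
python3 -m crank '[[0,0,0,0,0,0.157],[0,0,0,0,0,0.157],[0,0,0,0,0,0.157],[0,0,0,0,0,0.157],[0,0,0,0,0,0.157]]' | sed -n '2,3p'
python3 go.py 569.2 -0.8 50 106.7
```

```text
tool_pos: [551.6, 298.3, 147.4]
tcp_rot: [-3.139, 0.0, 1.859]
t 19.57 at [551.6 298.3 147.4] turn(tool) [-0.003  0.    -0.004] shift after turn [-291.6  -69.1   97.4]
```

Rim at 54 mm and centred to about 1 mm, so the blue cap is seated. Next is the bearing.

```bash
python3 -m crank '[[-0.0365,-0.0087,0,0,0,0],[-0.0365,-0.0087,0,0,0,0],[-0.0365,-0.0087,0,0,0,0],[-0.0365,-0.0087,0,0,0,0],[-0.0365,-0.0087,0,0,0,0]]' >/dev/null
python3 -m crank '[[-0.0365,-0.0087,0,0,0,0],[-0.0365,-0.0087,0,0,0,0],[-0.0365,-0.0087,0.02,0,0,0],[0,0,0.03,0,0,0],[0,0,0.03,0,0,0]]' >/dev/null
python3 -m crank '[[0,0,0.01,0,0,0],[0,0,0,0,0,0]]' | sed -n '1,3p'
python3 go.py 569.2 -0.8 14.5 106.7
python3 -c "
from h import *
c=cap('side')
u,v=proj(c,[569,0,34]).astype(int)
cv2.imwrite('pics/s6.png',cv2.resize(c['color'][v-50:v+50,u-60:u+60],None,fx=5,fy=5))"
```

```text
time: 21.08
tool_pos: [569.5, -0.8, 58.4]
tcp_rot: [-3.14, -0.001, 1.864]
t 21.07 at [569.5  -0.8  58.4] turn(tool) [-0.002 -0.001  0.002] shift after turn [ 0.1 -0.3 43.9]
```

View pics/s6.png

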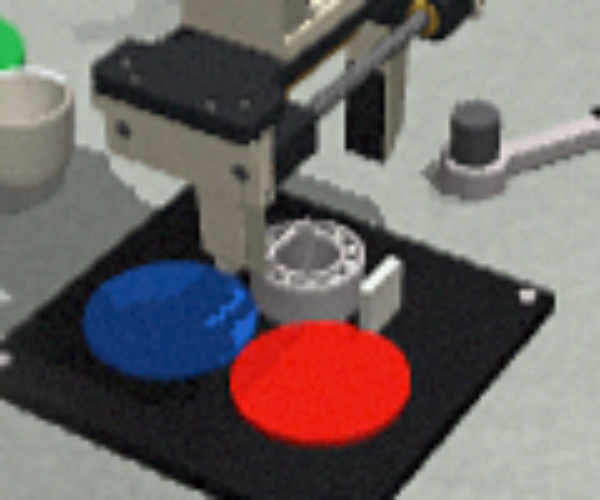

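The open fingers straddle the bearing at crop (312,260). The front fingertip would overlap the discs (top at z 16), so I'll stop at TCP z of about 18.

```bash
python3 -m crank '[[0,0,0.02,0,0,0],[0,0,0.012,0,0,0],[0,0,0.006,0,0,0],[0,0,0.0025,0,0,0],[0,0,0,0,0,0]]' | sed -n '2p;4p'
python3 -m crank '[[0,0,0,0,0,0],[0,0,0,0,0,0],[0,0,0,0,0,0],[0,0,0,0,0,0],[0,0,0,0,0,0]]' 0 | sed -n '2p;4,6p'
python3 -m crank '[[0,0,0,0,0,0],[0,0,-0.01,0,0,0],[0,0,-0.02,0,0,0],[0,0,-0.03,0,0,0],[0,0,-0.03,0,0,0]]' | sed -n '2p;4,6p'
python3 go.py 509.8 -306.1 100 106.7
```

```text
tool_pos: [570.3, -1.0, 19.0]
contact_force: [1.0, -0.8, -0.1]
tool_pos: [569.9, -1.0, 18.7]
contact_force: [-0.8, -0.3, -0.3]
grip_width: 50.4
finger_force: 30.0
tool_pos: [569.9, -0.9, 110.0]
contact_force: [0.0, -0.0, -2.0]
grip_width: 50.2
finger_force: 30.0
t 23.0 at [569.9  -0.9 110. ] turn(tool) [-0.    -0.     0.002] shift after turn [-275.  -145.3   10. ]
```

```bash
python3 -m crank '[[-0.0344,-0.0182,0,0,0,0],[-0.0344,-0.0182,0,0,0,0],[-0.0344,-0.0182,0,0,0,0],[-0.0344,-0.0182,0,0,0,0]]' >/dev/null
python3 -c "
from h import *
c=cap('top');s=cap('side')
for k,(n,x) in enumerate((('top',c),('side',s))):
    h=cv2.cvtColor(x['color'],cv2.COLOR_BGR2HSV);m=cv2.inRange(h,(22,120,60),(38,255,255))
    q=proj(x,[510,-306,12]).astype(int);mm=np.zeros_like(m);mm[q[1]-45:q[1]+45,q[0]-45:q[0]+45]=m[q[1]-45:q[1]+45,q[0]-45:q[0]+45]
    cn=max(cv2.findContours(mm,3,1)[0],key=cv2.contourArea)
    e=cv2.fitEllipse(np.array([onz(x,a,b,12)[:2] for a,b in cv2.convexHull(cn).reshape(-1,2)],np.float32));print(n,np.round(e[:2],1))
    cr=cv2.resize(x['color'][q[1]-30:q[1]+30,q[0]-30:q[0]+30],None,fx=6,fy=6)
    print(q); I=cr if k==0 else np.hstack([I,cr])
cv2.imwrite('pics/pin.png',I)"
```

```text
top [[ 521.  -310.3]
 [  63.7   99.3]]
[381 223]
side [[ 507.8 -308.1]
 [  91.6   98.2]]
[327 297]
```

View pics/pin.png

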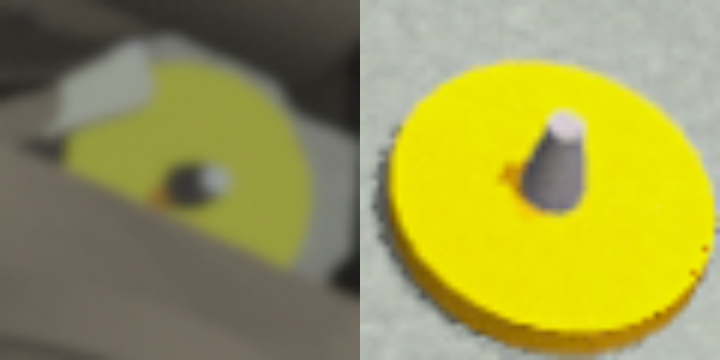

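The pin tip shows at about (386,223) in the top view and (331,287) in the side view. Computing its position at z = 40.

```bash
python3 -c "
from h import *
c=cap('top');s=cap('side')
print(onz(c,386,222.5,40),onz(s,330.8,287,40))
for p in ([510,-306,12],[509,-307,12]): print(proj(c,p),proj(s,p))"
python3 -m crank '[[-0.0344,-0.0182,0,0,0,0],[-0.0344,-0.0182,0,0,0,0],[-0.0344,-0.0182,0,0,0,0],[-0.0344,-0.0182,0,0,0,0],[0,0,0,0,0,0]]' >/dev/null
python3 go.py 509.5 -307 60 106.7
```

```text
[ 510.17755976 -306.36339743   40.        ] [ 511.68446797 -305.8678678    40.        ]
[381.04486058 223.86398695] [327.79317453 297.96054108]
[381.52069434 224.32880886] [327.8812599  298.65309393]
t 24.32 at [ 510.1 -307.8  108.8] turn(tool) [ 0.  0. -0.] shift after turn [ 0.9 -0.3 48.8]
```

```bash
python3 -m crank '[[0.0015,0.0007,0.02,0,0,0],[0,0,0.02,0,0,0],[0,0,0.012,0,0,0],[0,0,0.0,0,0,0],[0,0,0,0,0,0]]' | sed -n '2p;4p'
python3 go.py 510.4 -306.2 18.7 106.7
python3 -c "
from h import *
c=cap('side');u,v=proj(c,[510,-306,40]).astype(int)
t=cap('top');a,b=proj(t,[510,-306,40]).astype(int)
f=lambda x,u,v:cv2.resize(x['color'][v-35:v+35,u-35:u+35],None,fx=5,fy=5)
cv2.imwrite('pics/s7.png',np.hstack([f(c,u,v),f(t,a,b)]))"
```

```text
tool_pos: [511.0, -304.7, 57.4]
contact_force: [-0.8, 0.6, -0.8]
t 24.95 at [ 511.  -304.7   57.4] turn(tool) [0.001 0.001 0.002] shift after turn [-1.2 -1.  38.7]
```

View pics/s7.png

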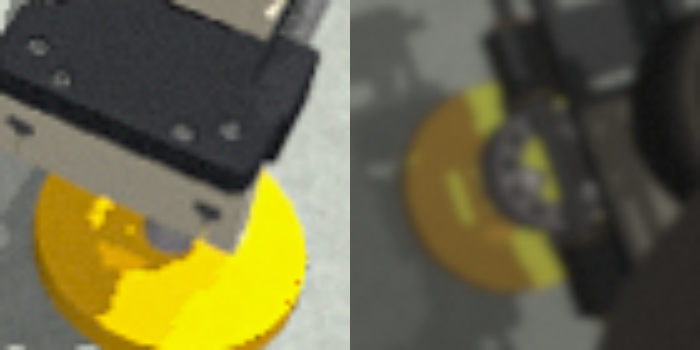

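The bearing hangs over the pin and the parallax is as expected. Lowering with force checks.

```bash
python3 -m crank '[[-0.0012,-0.001,0.005,0,0,0],[0,0,0.005,0,0,0],[0,0,0.005,0,0,0],[0,0,0,0,0,0]]' | sed -n '2p;4p'
python3 -m crank '[[0,0,0.004,0,0,0],[0,0,0.004,0,0,0],[0,0,0,0,0,0]]' | sed -n '2p;4p'
python3 go.py 510.4 -306.2 18.7 106.7
```

```text
tool_pos: [509.4, -306.1, 41.0]
contact_force: [0.6, 0.9, -1.1]
tool_pos: [509.5, -306.1, 33.3]
contact_force: [-0.4, 0.6, -1.5]
t 25.93 at [ 509.5 -306.1   33.3] turn(tool) [-0.    -0.001  0.002] shift after turn [-0.3  0.8 14.6]
```

```bash
python3 -m crank '[[0,0.0005,0.004,0,0,0],[0,0,0.004,0,0,0],[0,0,0.003,0,0,0],[0,0,0.0015,0,0,0],[0,0,0,0,0,0]]' | sed -n '2p;4p'
python3 -m crank '[[0,0,0.001,0,0,0],[0,0,0,0,0,0]]' | sed -n '2p;4p'
python3 -m crank '[[0,0,0.001,0,0,0],[0,0,0,0,0,0]]' | sed -n '2p;4p'
```

```text
tool_pos: [510.2, -306.1, 21.1]
contact_force: [-0.1, 0.0, -1.3]
tool_pos: [510.2, -306.2, 20.2]
contact_force: [0.2, -0.5, -2.2]
tool_pos: [510.2, -306.1, 19.1]
contact_force: [-0.5, -0.3, -1.9]
```

```bash
python3 -m crank '[[0,0,0.0008,0,0,0],[0,0,0,0,0,0]]' | sed -n '2p;4p'
python3 -m crank '[[0,0,0,0,0,0],[0,0,0,0,0,0],[0,0,0,0,0,0],[0,0,0,0,0,0]]' 100|sed -n '2p;4,6p'
python3 -m crank '[[0,0,-0.02,0,0,0],[0,0,-0.03,0,0,0],[0,0,-0.04,0,0,0],[0,0,-0.04,0,0,0],[0,0,0,0,0,-0.157]]' >/dev/null
python3 -m crank '[[0,0,0,0,0,-0.157],[0,0,0,0,0,-0.157],[0,0,0,0,0,-0.157],[0,0,0,0,0,-0.157]]' >/dev/null
python3 -c "
from h import *
c=cap('side');u,v=proj(c,[510,-306,30]).astype(int)
cv2.imwrite('pics/s8.png',cv2.resize(c['color'][v-35:v+35,u-35:u+35],None,fx=5,fy=5))"
python3 go.py 552.3 298.6 150 151.7
```

```text
tool_pos: [510.3, -306.2, 18.7]
contact_force: [-1.1, 1.0, 0.8]
tool_pos: [510.2, -306.2, 18.3]
contact_force: [0.5, 1.1, -0.2]
grip_width: 85.6
finger_force: 0.0
t 28.98 at [ 510.2 -306.1  148.3] turn(tool) [ 0.    -0.     0.012] shift after turn [249.6 552.4  -1.7]
```

View pics/s8.png

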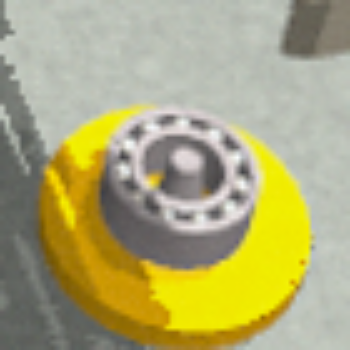

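The bearing lies flat over the pin (crop 185,175). Back to the nested caps.

```bash
python3 -m crank '[[0.0178,0.0395,0,0,0,0.012],[0.0178,0.0395,0,0,0,0],[0.0178,0.0395,0,0,0,0],[0.0178,0.0395,0,0,0,0],[0.0178,0.0395,0,0,0,0]]' >/dev/null
python3 -m crank '[[0.0178,0.0395,0,0,0,0],[0.0178,0.0395,0,0,0,0],[0.0178,0.0395,0,0,0,0],[0.0178,0.0395,0,0,0,0],[0.0178,0.0395,0,0,0,0]]' >/dev/null
python3 -m crank '[[0.0178,0.0395,0,0,0,0],[0.0178,0.0395,0,0,0,0],[0.0178,0.0395,0,0,0,0],[0.0178,0.0395,0,0,0,0],[0,0,0,0,0,0]]' >/dev/null
python3 go.py 551.8 298.5 40.5 151.7
```

```text
t 30.85 at [558.5 301.3 148.1] turn(tool) [ 0.001 -0.    -0.009] shift after turn [  4.6  -5.6 107.6]
```

```bash
python3 -m crank '[[0.0046,-0.0056,0.02,0,0,-0.009],[0,0,0.03,0,0,0],[0,0,0.025,0,0,0],[0,0,0.015,0,0,0],[0,0,0,0,0,0]]' | sed -n '2p;4p'
python3 go.py 551.8 298.5 40.5 151.7
```

```text
tool_pos: [551.9, 294.9, 57.6]
contact_force: [0.0, 0.4, -0.6]
t 31.48 at [551.9 294.9  57.6] turn(tool) [-0.002 -0.001 -0.003] shift after turn [ 1.8  3.1 17.1]
```

```bash
python3 -m crank '[[0.0018,0.0031,0.005,0,0,0],[0,0,0.007,0,0,0],[0,0,0.004,0,0,0],[0,0,0,0,0,0]]' | sed -n '2p;4p'
python3 go.py 551.8 298.5 40.5 151.7
```

```text
tool_pos: [552.0, 299.3, 42.1]
contact_force: [0.0, 0.2, -0.1]
t 31.98 at [552.  299.3  42.1] turn(tool) [-0.    -0.    -0.002] shift after turn [-0.2 -0.8  1.6]
```

```bash
python3 -m crank '[[0,-0.0008,0.0015,0,0,0],[0,0,0,0,0,0]]' | sed -n '2p;4p'
python3 -m crank '[[0,0,0,0,0,0],[0,0,0,0,0,0],[0,0,0,0,0,0],[0,0,0,0,0,0],[0,0,0,0,0,0]]' 0 | sed -n '2p;4,6p'
python3 -m crank '[[0,0,-0.005,0,0,0],[0,0,-0.01,0,0,0],[0,0,-0.025,0,0,0],[0,0,-0.04,0,0,0],[0,0,-0.025,0,0,0]]' | sed -n '2p;4,6p'
python3 go.py 511 22.3 48 151.7
python3 rc.py 36 r 551 299
```

```text
tool_pos: [551.8, 298.6, 41.0]
contact_force: [0.7, 0.3, 0.1]
tool_pos: [551.8, 298.6, 41.0]
contact_force: [-1.0, 0.7, 0.2]
grip_width: 50.3
finger_force: 30.0
tool_pos: [552.5, 298.9, 148.9]
contact_force: [0.7, -0.5, -2.1]
grip_width: 50.5
finger_force: 30.0
t 33.48 at [552.5 298.9 148.9] turn(tool) [ 0.003  0.002 -0.002] shift after turn [ -94.6 -263.2  100.9]
[[543.7 279.9]
 [ 22.9  54. ]]
```

```bash
python3 -m crank '[[-0.0135,-0.0376,0,0,0,0],[-0.0135,-0.0376,0,0,0,0],[-0.0135,-0.0376,0,0,0,0],[-0.0135,-0.0376,0,0,0,0],[-0.0135,-0.0376,0,0,0,0]]' >/dev/null
python3 -m crank '[[-0.0135,-0.0376,0,0,0,0],[-0.0135,-0.0376,0,0,0,0],[0,0,0,0,0,0],[0,0,0.03,0,0,0],[0,0,0.03,0,0,0]]' >/dev/null
python3 -m crank '[[0,0,0.01,0,0,0],[0,0,0,0,0,0]]' | sed -n '2p;4p'
python3 go.py 511 22.3 49 151.7
python3 rc.py 36 r 551 299
python3 -c "
from h import *
c=cap('side');u,v=proj(c,[530,150,40]).astype(int)
cv2.imwrite('pics/s9.png',cv2.resize(c['color'][v-70:v+80,u-70:u+80],None,fx=4,fy=4))"
```

```text
tool_pos: [509.7, 22.7, 75.8]
contact_force: [1.2, 0.4, -0.3]
t 35.02 at [509.7  22.7  75.8] turn(tool) [-0.    -0.001 -0.001] shift after turn [-1.3  0.2 26.8]
[[552.4 297. ]
 [ 60.5  63.2]]
```

View pics/s9.png

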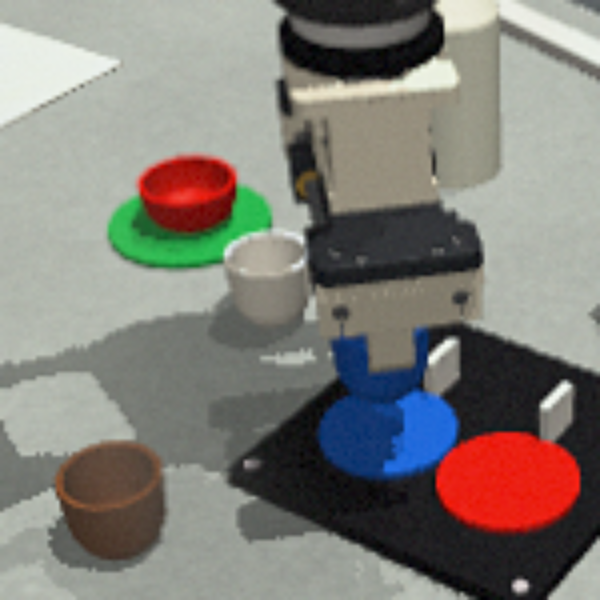

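The red cap stays on the mat (crop 188,195), and the blue cap is upright over its disc (380,365). Lowering it.

```bash
python3 -m crank '[[-0.0013,0,0.01,0,0,0],[0,0,0.008,0,0,0],[0,0,0.004,0,0,0],[0,0,0.0015,0,0,0],[0,0,0,0,0,0]]' | sed -n '2p;4p'
python3 -m crank '[[0,0,0.0015,0,0,0],[0,0,0,0,0,0]]' | sed -n '2p;4p'
python3 -m crank '[[0,0,0.001,0,0,0],[0,0,0,0,0,0]]' | sed -n '2p;4p'
```

```text
tool_pos: [510.9, 21.5, 52.4]
contact_force: [0.3, 0.5, -1.2]
tool_pos: [510.9, 21.6, 51.0]
contact_force: [0.8, 0.3, -0.9]
tool_pos: [510.8, 21.6, 49.9]
contact_force: [0.0, 0.5, -1.3]
```

```bash
python3 -m crank '[[0,0,0.001,0,0,0],[0,0,0,0,0,0]]' | sed -n '2p;4p'
python3 -m crank '[[0,0,0.0005,0,0,0],[0,0,0,0,0,0]]' | sed -n '2p;4p'
```

```text
tool_pos: [510.9, 21.5, 48.9]
contact_force: [0.3, 0.3, -0.6]
tool_pos: [511.1, 21.5, 48.8]
contact_force: [-0.8, 0.3, 4.6]
```

```bash
python3 -m crank '[[0,0,0,0,0,0],[0,0,0,0,0,0],[0,0,0,0,0,0],[0,0,0,0,0,0]]' 100|sed -n '2p;4,6p'
python3 -m crank '[[0,0,-0.02,0,0,0],[0,0,-0.03,0,0,0],[0,0,-0.03,0,0,0],[0,0,-0.02,0,0,0],[0,0,0,0,0,0]]' >/dev/null
python3 go.py 552 298.5 10 151.7
python3 -m crank '[[0.0136,0.0376,0,0,0,0],[0.0136,0.0376,0,0,0,0],[0.0136,0.0376,0,0,0,0],[0.0136,0.0376,0,0,0,0],[0.0136,0.0376,0,0,0,0]]' >/dev/null
python3 -m crank '[[0.0136,0.0376,0,0,0,0],[0.0136,0.0376,0,0,0,0],[0,0,0.03,0,0,0],[0,0,0.03,0,0,0],[0,0,0,0,0,0]]' | sed -n '2p;4p'
python3 go.py 552 298.5 10 151.7
```

```text
tool_pos: [510.8, 21.6, 48.3]
contact_force: [-0.6, -0.4, -0.9]
grip_width: 86.1
finger_force: 0.0
t 37.88 at [511.8  21.5 149.7] turn(tool) [ 0.001  0.003 -0.002] shift after turn [ 95.9 263.  139.7]
tool_pos: [550.1, 297.5, 84.6]
contact_force: [-0.6, -0.1, 0.0]
t 39.12 at [550.1 297.5  84.6] turn(tool) [-0.006 -0.005 -0.002] shift after turn [-1.2  1.8 74.6]
```

```bash
python3 -m crank '[[-0.0012,0.0015,0.025,0,0,0],[0,0,0.02,0,0,0],[0,0,0.015,0,0,0],[0,0,0.01,0,0,0],[0,0,0,0,0,0]]' | sed -n '2p;4p'
python3 go.py 552 298.5 10 151.7
```

```text
tool_pos: [554.0, 299.0, 18.1]
contact_force: [-1.0, 0.0, -0.1]
t 39.75 at [554.  299.   18.1] turn(tool) [-0.001 -0.001 -0.002] shift after turn [ 1.5 -1.4  8.1]
```

```bash
python3 -m crank '[[0.0015,-0.0014,0.004,0,0,0],[0,0,0.004,0,0,0],[0,0,0,0,0,0]]' | sed -n '2p;4p'
python3 -m crank '[[0,0,0,0,0,0],[0,0,0,0,0,0],[0,0,0,0,0,0],[0,0,0,0,0,0],[0,0,0,0,0,0]]' 0 | sed -n '2p;4,6p'
python3 -m crank '[[0,0,-0.005,0,0,0],[0,0,-0.015,0,0,0],[0,0,-0.03,0,0,0],[0,0,-0.04,0,0,0],[0,0,-0.04,0,0,0]]' | sed -n '2p;4,6p'
python3 -m crank '[[0,0,0,0,0,0.157],[0,0,0,0,0,0.157],[0,0,0,0,0,0.157],[0,0,0,0,0,0.157],[0,0,0,0,0,0.157]]' >/dev/null
python3 -m crank '[[0,0,0,0,0,0.157],[0,0,0,0,0,0.157],[0,0,0,0,0,0.157],[0,0,0,0,0,0.157],[0,0,0,0,0,0.157]]' | sed -n '2,3p'
python3 go.py 533.2 -52.3 90 61.7
```

```text
tool_pos: [552.0, 298.5, 10.3]
contact_force: [0.4, 0.2, -0.0]
tool_pos: [552.2, 298.6, 10.5]
contact_force: [0.3, 0.5, 0.7]
grip_width: 63.7
finger_force: 30.0
tool_pos: [552.1, 298.6, 142.8]
contact_force: [-0.4, -0.6, -0.7]
grip_width: 63.5
finger_force: 30.0
tool_pos: [552.2, 298.6, 141.6]
tcp_rot: [3.141, -0.001, 1.071]
t 42.62 at [552.2 298.6 141.6] turn(tool) [ 0.001 -0.001 -0.006] shift after turn [-318.   149.6   51.6]
```

```bash
python3 -m crank '[[-0.0353,0.0166,0,0,0,-0.006],[-0.0353,0.0166,0,0,0,0],[-0.0353,0.0166,0,0,0,0],[-0.0353,0.0166,0,0,0,0],[-0.0353,0.0166,0,0,0,0]]' >/dev/null
python3 -m crank '[[-0.0353,0.0166,0,0,0,0],[-0.0353,0.0166,0,0,0,0],[-0.0353,0.0166,0,0,0,0],[-0.0353,0.0166,0,0,0,0],[0,0,0,0,0,0]]' >/dev/null
python3 -m crank '[[0,0,0.025,0,0,0],[0,0,0.025,0,0,0],[0,0,0,0,0,0]]' | sed -n '2p;4p'
python3 go.py 533.2 -52.3 22.5 61.7
python3 -c "
from h import *
c=cap('side');u,v=proj(c,[520,-10,50]).astype(int)
cv2.imwrite('pics/s10.png',cv2.resize(c['color'][v-60:v+60,u-60:u+60],None,fx=4,fy=4))"
```

```text
tool_pos: [533.5, -51.0, 89.6]
contact_force: [-0.1, 0.6, -0.2]
t 44.25 at [533.5 -51.   89.6] turn(tool) [-0.003  0.001  0.006] shift after turn [-1.2  0.4 67.1]
```

View pics/s10.png

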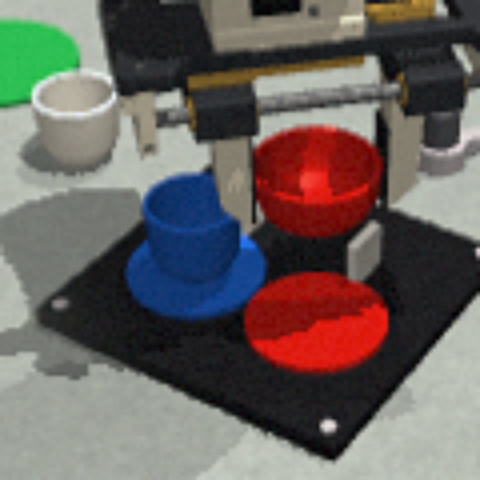

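The blue cap is centred on its disc (crop 195,240). The red cap hangs over its own (318,180). Lowering it.

```bash
python3 -m crank '[[-0.001,0.0004,0.02,0,0,0],[0,0,0.02,0,0,0],[0,0,0.015,0,0,0],[0,0,0.006,0,0,0],[0,0,0,0,0,0]]' | sed -n '2p;4p'
python3 -m crank '[[0,0,0.002,0,0,0],[0,0,0,0,0,0]]' | sed -n '2p;4p'
python3 -m crank '[[0,0,0.0015,0,0,0],[0,0,0,0,0,0]]' | sed -n '2p;4p'
```

```text
tool_pos: [534.7, -53.1, 29.6]
contact_force: [-0.4, 0.6, -0.3]
tool_pos: [534.7, -53.2, 27.8]
contact_force: [0.3, -0.3, -0.5]
tool_pos: [534.4, -53.1, 25.9]
contact_force: [-0.1, 0.5, -1.1]
```

```bash
python3 -m crank '[[0,-0.001,0.0015,0,0,0],[0,0,0,0,0,0]]' | sed -n '2p;4p'
python3 -m crank '[[0,0,0.001,0,0,0],[0,0,0,0,0,0]]' | sed -n '2p;4p'
python3 -m crank '[[0,0,0.0008,0,0,0],[0,0,0,0,0,0]]' | sed -n '2p;4p'
```

```text
tool_pos: [533.4, -52.6, 24.3]
contact_force: [0.0, 0.7, -0.9]
tool_pos: [533.5, -52.7, 23.3]
contact_force: [-0.4, -0.7, -0.5]
tool_pos: [533.6, -52.7, 22.6]
contact_force: [-0.5, -0.9, -0.7]
```

```bash
python3 -m crank '[[0,0,0.0008,0,0,0],[0,0,0,0,0,0]]' | sed -n '2p;4p'
python3 -m crank '[[0,0,0,0,0,0],[0,0,0,0,0,0],[0,0,0,0,0,0],[0,0,0,0,0,0]]' 100|sed -n '2p;4,6p'
python3 -m crank '[[0,0,-0.015,0,0,0],[0,0,-0.03,0,0,0],[0,0,-0.04,0,0,0],[0,0,-0.04,0,0,0],[0,0,-0.03,0,0,0]]' >/dev/null
python3 -m crank '[[-0.03,-0.01,0,0,0,0],[-0.03,-0.01,0,0,0,0],[-0.03,-0.01,0,0,0,0],[0,0,0,0,0,0],[0,0,0,0,0,0]]' | sed -n '1,2p;4p'
python3 -c "
from h import *
c=cap('side')
cv2.imwrite('pics/s11.png',cv2.resize(c['color'][150:340,150:380],None,fx=3,fy=3))"
```

```text
tool_pos: [533.6, -52.7, 22.5]
contact_force: [-2.2, 0.8, 6.8]
tool_pos: [533.5, -52.7, 21.7]
contact_force: [0.1, 0.1, 0.4]
grip_width: 91.2
finger_force: 0.0
time: 48.18
tool_pos: [465.4, -117.9, 177.6]
contact_force: [-0.1, 1.0, -0.1]
```

View pics/s11.png

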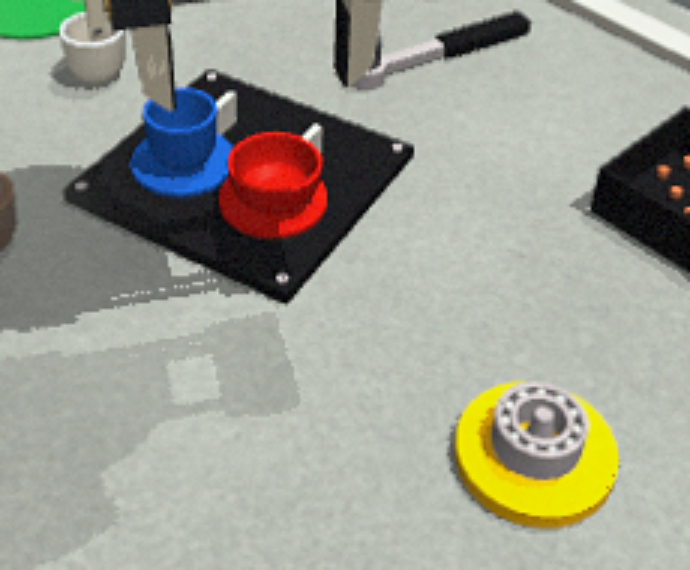

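Both caps stand upright on their own discs (180,130 and 275,175), the bearing is on the pin (540,430), and the arm is clear.

```bash
python3 -c "
from plant import bot
print(bot.close_job())"
```

```text
the job is handed in; nothing more can be done
None
```

I handed the job in at about 48 s of the 120 s limit: the last picture shows the bearing over the pin and both caps open side up on their own discs, and the bottle and ratchet were never touched; the hand-in returned no verdict.

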